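# Hang a glued saddle on the press bar and hold it at four clicks

## Robot

A 6-joint arm with a two-finger parallel gripper is mounted at the origin on a cart in front of the work surface, level with it; the furniture and walls round the work are solid. World frame = base frame: x ahead of the robot, y to its left, z up, the work surface at z = 0. Lengths are in m, angles in rad, forces in N, time in s.
With the tool pointing down it reaches from about 0.3 to 0.775 m from the base axis. Payload 14.6 kg.
Tool frame: the origin (TCP) lies at the very end of the fingers, on their centre line; the grasp point (between the pads) lies 19 mm behind it; z points along the fingers, y is the line along which they close (so a half turn about z gives the same grasp; the last joint's range is limited). The gripper opens to 94 mm and grips with 3 to 60 N. Pads are 16 mm wide; open, the fingers measure 119 mm over their backs; the gripper's body (75 mm by 177 mm) begins 78 mm behind the grasp point.
Start: joints at [-1.38, 0.3, 1.521, -0, 1.321, -0.067], TCP at [0.14, -0.532, 0.178] pointing down, gripper open.
Joint ranges: [-3.03, 3.03], [-0.79, 2.21], [0.23, 2.52], [-1.04, 4.18], [0, 3.07], [-2.55, 2.55]. Speed limits (rad/s): [2.22, 2.22, 2.57, 3.14, 3.14, 3.14].

## Interface

Orientations are given as [roll, pitch, yaw] about the fixed x, y, z axes, in that order (R = Rz(yaw) Ry(pitch) Rx(roll)).
In Python, from station import ctrl gives the robot as it stands.
- The arm moves only by the tool move_arm, never from a script. Its argument "increments" is a list of rows, each a list of 7 numbers: the opening, from 0 (shut) to 1 (fully open), then the shift along the tool's x, y, z in units of 50 mm (1.0 is 50 mm), then the turn, a rotation vector about the tool's x, y, z in rad. In form: [[claw, tx, ty, tz, rx, ry, rz], ...]. A call has 1 to 20 rows; each row shifts and turns the commanded pose from where the row before left it, along the tool's axes as they then stand; what a row does not reach is not made up. A row lasts 1/10 s, in which the tool goes at most 50 mm and 8.59 degrees, less where a joint would pass 70% of its speed; a pose out of reach is approached as far as the arm can. A call is refused whole if a number of a shift passes 1 or a number of a turn 0.15, either way. A call with a gripper value outside its range is refused whole. The fingers move at their own pace and stop on an object; "force" is the grip in N (left out, the last holds). Time passes only in rows, so rows that do not move let the fingers close. It gives the time, the measured TCP pose, the force, the opening and the grip force at its end, in the units of the state.
- ctrl.get_obs(): the state, without advancing time (a new reading comes with each control period).
- ctrl.camera(name): name is "scene" or "top" or "wrist"; returns a dict with "color" (480x640x3 uint8, blue, green, red), "K" (3x3 intrinsics, pixels), "distortion" ([k1, k2, p1, p2, k3] as OpenCV has them; the pictures are not rectified), "pose" (4x4, takes a point from camera to world coordinates); the wrist camera has in their place "tool_from_camera" (4x4, takes a point from camera to tool coordinates, whose origin is the TCP and whose axes are the flange's). Camera axes: x right, y down, z forward; pixel columns grow to the right and rows downward; lengths in m; the calibration is good to about 2 mm. A picture is of the moment at which its call begins: read the wrist's pose just before it. There is no depth.
- ctrl.hand_in(): hands the job in; it is judged then, once.
Trained networks look in a picture, given as the dict that the camera call returned (one of the last four; its "shot" number tells which), for a name from the list of things; names that differ only in an ending like _2 or _b are one class to them, and where a whole thing is asked for, a point or a joint stands for the part that bears it (a point fixed in the world has none). Each returns a list of dicts, best first, with "conf" (0 to 1); they miss things now and then, are a little off and sometimes report something else, mostly with a low value. They report only what shows in the picture. A call takes as long as a camera call. They do not tell look-alikes from the thing itself.
- ctrl.cut_out(name, picture): "mask" (480x640 bool, what is visible of it) and "centre" ([row, column] in pixels, amid what is visible of it).
The state is a dict: "time_s": time; "qpos": joint angles; "joint_vel": joint speeds; "tau": joint torques, N m; "ee_pos": TCP position; "eef_rot": TCP orientation; "force": force on the tool from outside, world axes, zero at the start; "moment": the same for the moment, N m; "grip_width": finger opening in m; "grip_force": force on a finger pad.
Only numpy, scipy, OpenCV 4.12 (cv2) and the standard library are available. Lean on these libraries where they do the work, as an engineer would, in place of code of your own. Each camera call takes 0.05 s, during which the arm holds its last target. There are 200 camera calls.

## Task

Hang the U-shaped aluminium saddle astride the press jig's horizontal bar, in line with the plunger and riding down on the bar, and let go of it. Then swing the jig's red-knobbed ratchet lever counter-clockwise (seen from above) exactly four clicks, never a fifth, so that the presser foot presses the saddle's flap against the bar, and finish while still holding the lever there by its knob, because its spring throws it back when it is let go. Leave the other things on the worktop where they are.

Things in the scene. Friction and masses are not known exactly. Their poses are not given: they have to be found in the camera images.
- jig: the press jig, fixed to the worktop: green base plate 130 (x) x 200 (y) x 12 mm; origin at the centre of its underside, z up. Its bar runs along x at y = +75 mm. The plunger lies along y at x = 0, 80 mm up, in two brackets up to 90 mm high (the one nearest to the bar ends at y = 30 mm), and moves to +y, towards the bar
- bar_mid (a point): middle of the bar, on its axis and in line with the plunger; axes as the jig's (x along the bar, z up). Round steel bar, 14 mm diameter, axis 80 mm and top 87 mm above the worktop, free for 100 mm between two posts (12 mm thick along the bar, 26 mm wide, 94 mm high, centred 56 mm either side of this point)
- lever_hub (a point): on the lever's upright hinge axis, at jig x = -30, y = -30 mm, 125 mm up (the height of the knob's centre). The lever arm, a round steel bar 10 mm thick, runs from here 98 mm above the worktop to the knob. At rest it points at -1.65 rad from the jig's x axis (nearly the jig's -y)
- knob_center (a point): centre of the lever's upright round red knob, 22 mm diameter, from 100 to 150 mm above the worktop, 95 mm from the hinge axis. It swings from rest counter-clockwise seen from above
- lever_knob: the same knob as a body; its origin is on the worktop level under the knob; the knob spins freely on its pin
- lever (a joint): ratchet lever angle, rad: 0 at rest, grows counter-clockwise from above. A click notch every 0.25 rad (fourth at 1.00, fifth 1.25; end stop 1.6), crests half-way between. At the knob a click is a jump of about 2 N on leaving a notch, fading into the next, on a return spring of 4 to 6 N. Clicks do not lock: let go, it springs back to 0. Each click moves the plunger 6 mm to the bar
- presser_foot: black rubber disc, 26 mm diameter, 6 mm thick, on the plunger's end, on a spring of 0.6 N per mm; origin at the centre of its face, at rest 29 mm from the bar's axis. It meets the hung saddle's flap near the second or third click, has it against the bar by the third, and is pressed back some 6 mm at the fourth (3 to 4 N)
- saddle_grip (a point): centre of the square light-wood grip post (22 x 22 x 40 mm) on top of the saddle, its faces along the saddle's x and y. It is 20 mm above the top and 24 mm above the underside of the saddle's web and 65 mm above its legs' lower edges; hung on the bar it is 31 mm above the bar's axis
- saddle: the saddle, an aluminium channel open downwards: 50 mm long along its x, across y 30 mm outside and 22 mm inside, legs and web 4 mm thick, 45 mm high without the grip post, about 0.12 kg; the same either way round. It stands on its two legs on the worktop; origin midway between their lower edges
- screw_tin: bystander: round tin with blue band, 61 mm diameter, 42 mm high, origin under its centre
- oil_can: bystander: red oil can with a thin spout, 58 x 105 x 162 mm
- steel_stock: bystander: dark square steel bar 18 x 90 x 18 mm
Not all that is in view belongs to the job. Leave any green look-alike of the saddle alone.

How it is judged:
On the way, in this order (a step that is already met when the one before it is completed fails the run):
1. the saddle hangs astride the bar in line with the plunger, let go (x of saddle_grip in the frame of bar_mid between -0.015 and 0.015 m and z of saddle_grip in the frame of bar_mid between 0.025 and 0.035 m and y of saddle_grip in the frame of bar_mid between -0.014 and 0.014 m and angle between saddle_grip's own z axis and vertical below 0.3 rad and contact force between the fingers and saddle below 0.1 N), for 0.3 s.
2. the lever is swung to its fourth click (value of joint lever above 0.9 rad and contact force between the fingers and lever_knob above 0.5 N), for 0.1 s.
At the end, for the whole second after the job is handed in: Lever at its fourth click (1.00 rad, within 0.1) with the fingers on its knob (over 0.5 N); foot presses the saddle with over 1.5 N; saddle untouched by the fingers, at rest on the bar within 18 mm of the plunger line and 5 mm of seated height, tilted under 0.3 rad (all of step 2 and value of joint lever below 1.1 rad and contact force between presser_foot and saddle above 1.5 N and contact force between the fingers and saddle below 0.1 N and x of saddle_grip in the frame of bar_mid between -0.018 and 0.018 m and z of saddle_grip in the frame of bar_mid between 0.025 and 0.035 m and y of saddle_grip in the frame of bar_mid between -0.014 and 0.014 m and angle between saddle_grip's own z axis and vertical below 0.3 rad and linear speed of saddle below 0.02 m/s); the arm keeps its last pose, push and grip.
It fails at once if the lever is taken on to a fifth click (value of joint lever above 1.17 rad).
It fails at once if a bystander is moved more than 30 mm (distance of any of screw_tin, oil_can, steel_stock from where it was at the start of the episode above 0.03 m).
It also fails if it takes over 51 s, if anything falls off the work surface, if the arm or the gripper's body presses on something with over 40 N, if the wrist force passes 120 N, or if a joint passes its speed limit or range.

## Working session

There is one attempt and no reset: what is moved stays moved. The work goes in short steps, Python scripts to look and compute and a tool call to move; the robot and the scene stay as the last step left them, time stands still between calls to the robot, and variables do not carry over. Pictures are saved under pics/ and viewed, at most 11 in all, crops included, and the job is handed in when it is done.

Besides the shell and the picture viewer there is one more tool, called in YAML: its name, and indented under it one key for each argument. move_arm: Moves the arm, as the interface text tells. Its arguments: {"type":"object","properties":{"increments":{"type":"array","items":{"type":"array","items":{"type":"number"}}},"force":{"type":"number"}},"required":["increments"]}

```bash
mkdir -p pics; ls; python3 - <<'E'
from station import ctrl
import cv2
o=ctrl.get_obs();print({k:o[k] for k in('time_s','ee_pos','eef_rot','grip_width','force')})
for n in('scene','top'):
    p=ctrl.camera(n);cv2.imwrite(f'pics/{n}0.png',p['color'])
    print(n,p['K'].tolist(),p['distortion'],p['pose'].round(3).tolist())
    for t in('jig','saddle','lever_knob','presser_foot','screw_tin','oil_can','steel_stock','saddle_grip','knob_center'):
        try: print(t,[(round(d['conf'],2),[int(x) for x in d['centre']],int(d['mask'].sum())) for d in ctrl.cut_out(t,p)][:3])
        except Exception as e: print(t,e)
E
```

```text
pics
{'time_s': 0.0, 'ee_pos': array([ 0.14016652, -0.5315356 ,  0.17727031]), 'eef_rot': array([-3.14041230e+00, -5.33164704e-05,  2.57845080e-01]), 'grip_width': 0.09413300596343806, 'force': array([-0.03803184, -0.48532873, -0.46806984])}
scene [[497.07936117166923, 0.0, 314.5735134140409], [0.0, 497.07936117166923, 230.17609858800438], [0.0, 0.0, 1.0]] [-0.1243118  0.         0.         0.         0.       ] [[1.0, 0.0, -0.004, 0.545], [0.003, -0.691, 0.723, -0.621], [-0.003, -0.723, -0.691, 0.732], [0.0, 0.0, 0.0, 1.0]]
jig [(0.9, [251, 292], 5783), (0.17, [374, 275], 1051)]
saddle [(0.96, [322, 320], 1044), (0.84, [328, 270], 881), (0.57, [377, 275], 1147)]
lever_knob [(0.88, [257, 278], 356)]
presser_foot []
screw_tin [(0.73, [163, 283], 647)]
oil_can [(0.67, [314, 374], 1461)]
steel_stock [(0.8, [391, 382], 668), (0.53, [317, 373], 1423)]
saddle_grip [(0.96, [325, 267], 898), (0.65, [379, 273], 1092), (0.64, [322, 320], 1087)]
knob_center [(0.66, [257, 278], 370)]
top [[491.8584088204298, 0.0, 314.04231511617195], [0.0, 491.8584088204298, 246.9768923344555], [0.0, 0.0, 1.0]] [0.00614725 0.         0.         0.         0.        ] [[-0.021, -0.996, 0.083, 0.465], [-0.999, 0.023, 0.03, 0.035], [-0.032, -0.082, -0.996, 1.12], [0.0, 0.0, 0.0, 1.0]]
jig [(0.79, [272, 313], 5092)]
saddle [(0.88, [249, 399], 396), (0.78, [288, 403], 346)]
lever_knob []
presser_foot []
screw_tin [(0.87, [294, 190], 740), (0.41, [271, 314], 5461)]
oil_can [(0.73, [278, 443], 434), (0.58, [203, 393], 746)]
steel_stock [(0.76, [204, 445], 370)]
saddle_grip [(0.93, [279, 442], 408), (0.84, [285, 405], 360), (0.64, [245, 401], 352)]
knob_center []
```

View pics/scene0.png

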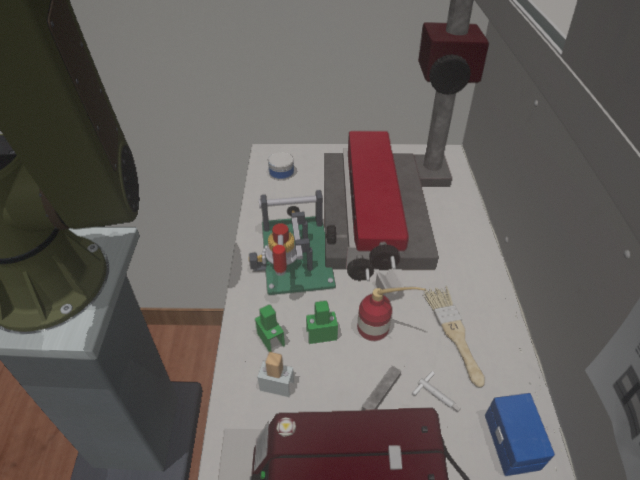

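View pics/top0.png

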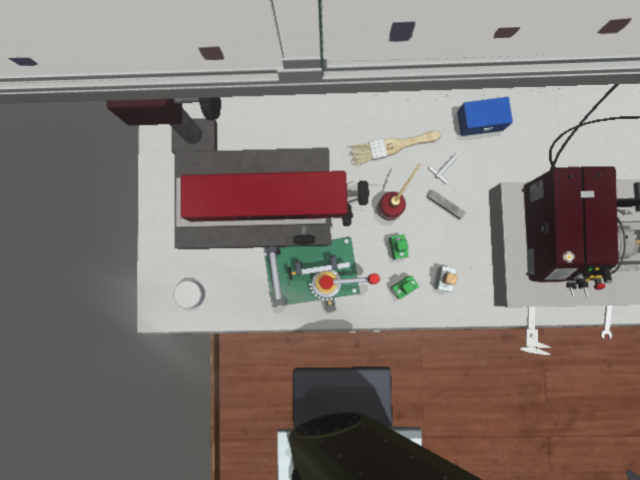

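The scene shows the jig with its bar at the left in the top view (posts about (272,249) and (280,301)), knob at top (374,279), and the silver saddle with wood grip at top (451,279), scene (275,370). The two green look-alikes lie between them.

```bash
cat > h.py <<'E'
import numpy as np,cv2
from scipy.spatial.transform import Rotation as R
from station import ctrl
def campose(p,o=None):
    if 'pose' in p: return p['pose']
    T=np.eye(4);T[:3,:3]=R.from_euler('xyz',o['eef_rot']).as_matrix();T[:3,3]=o['ee_pos'];return T@p['tool_from_camera']
def onplane(p,u,v,z,o=None):
    T=campose(p,o);a=cv2.undistortPoints(np.float64([[[u,v]]]),p['K'],np.array(p['distortion']))[0,0]
    d=T[:3,:3]@[a[0],a[1],1];return T[:3,3]+d*(z-T[2,3])/d[2]
def proj(p,X,o=None):
    T=np.linalg.inv(campose(p,o));return cv2.projectPoints(np.float64(X).reshape(-1,3),T[:3,:3],T[:3,3],p['K'],np.array(p['distortion']))[0][:,0]
E
python3 - <<'E'
from h import *
p=ctrl.camera('top');c=p['color']
s=5
a=cv2.resize(c[230:312,255:390],None,fx=s*1.15,fy=s*1.15,interpolation=cv2.INTER_CUBIC)
cv2.imwrite('pics/c1.png',a[:600,:800]);print(a.shape)
for n,u,v,z in(('knob',374,279,.15),('hub',326,283,.125),('post1',272,249,.094),('post2',280,301,.094),('grip',452,279,.085)):print(n,onplane(p,u,v,z).round(4))
q=ctrl.camera('scene')
for n,u,v,z in(('knobtop',279,248,.15),('grip',275,357,.085)):print(n,onplane(q,u,v,z).round(4))
E
```

```text
(472, 776, 3)
knob [ 0.4805 -0.0516  0.15  ]
hub [0.4749 0.0429 0.125 ]
post1 [0.5488 0.1548 0.094 ]
post2 [0.4399 0.1396 0.094 ]
grip [ 0.4781 -0.2192  0.085 ]
knobtop [ 0.4841 -0.0542  0.15  ]
grip [ 0.4833 -0.219   0.085 ]
```

View pics/c1.png

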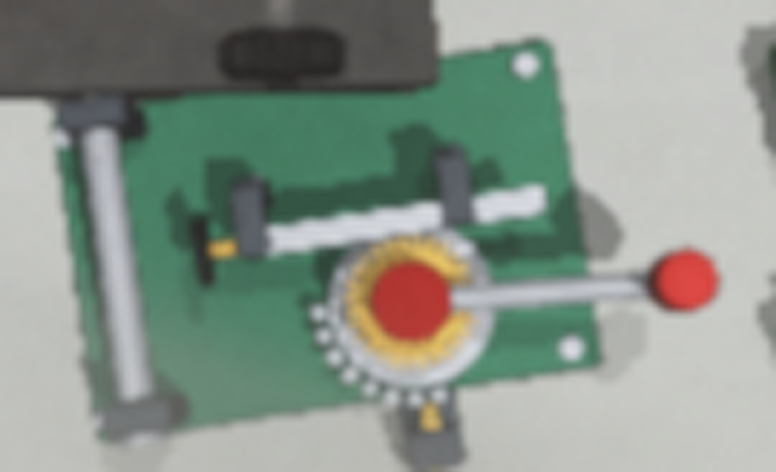

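```bash
cat >> h.py <<'E'
def rows(o,pos,yaw,n=None):
    "per-row shift/turn to a tool-down pose; yaw-interpolated simple (rotate first, or all shift in the current frame)"
    Rt=R.from_euler('xyz',o['eef_rot']);G=R.from_euler('xyz',[np.pi,0,yaw])
    d=Rt.inv().apply(np.array(pos)-o['ee_pos'])/0.05
    dg=G.inv().apply(np.array(pos)-o['ee_pos'])/0.05
    print('shift(units) now-frame',d.round(3),'goal-frame',dg.round(3),'turn',(Rt.inv()*G).as_rotvec().round(4))
E
python3 - <<'E'
from h import *
from scipy.optimize import least_squares
o=ctrl.get_obs();p=ctrl.camera('top')
rows(o,[.455,-.225,.30],.258)
pts=[((0.056,.075,.094),(95,112)),((-.056,.075,.094),(137,410)),((.065,-.1,.012),(548,40)),((-.065,-.1,.012),(601,365)),((0,.043,.08),(203,248))]
uv=np.array([[255+(a+.5)/5.748-.5,230+(b+.5)/5.748-.5] for _,(a,b) in pts]+[[255+687/5.748-.5,230+281/5.748-.5]])
J=np.array([a for a,_ in pts]+[(-.03+.095*np.cos(-1.65),-.03+.095*np.sin(-1.65),.15)])
def X(q): return R.from_euler('z',q[2]).apply(J)+[q[0],q[1],0]
r=least_squares(lambda q:(proj(p,X(q))-uv).ravel(),[.5,.07,.138],loss='soft_l1')
print(r.x,(proj(p,X(r.x))-uv).round(1).tolist())
E
```

```text
shift(units) now-frame [ 7.652 -4.328 -2.443] goal-frame [ 7.653 -4.327 -2.443] turn [ 0.      0.     -0.0002]
[0.50356745 0.0765346  0.12467399] [[-0.6, -0.5], [-0.5, 0.7], [0.8, -0.4], [0.4, 0.2], [-0.0, 0.2], [0.1, -0.1]]
```

move_arm:
  increments:
    - [0.6,0,0,-0.8,0,0,0]
    - [0.6,0.3,-0.1,-0.7,0,0,0]
    - [0.6,0.6,-0.3,-0.5,0,0,0]
    - [0.6,0.7,-0.4,-0.3,0,0,0]
    - [0.6,0.7,-0.4,-0.15,0,0,0]
    - [0.6,0.7,-0.4,0,0,0,0]
    - [0.6,0.7,-0.4,0,0,0,0]
    - [0.6,0.7,-0.4,0,0,0,0]
    - [0.6,0.7,-0.4,0,0,0,0]
    - [0.6,0.7,-0.4,0,0,0,0]
    - [0.6,0.7,-0.4,0,0,0,0]
    - [0.6,0.7,-0.4,0,0,0,0]
    - [0.6,0.7,-0.4,0,0,0,0]
    - [0.6,0.45,-0.33,0,0,0,0]
    - [0.6,0,0,0,0,0,0]
    - [0.6,0,0,0,0,0,0]

```text
time_s: 2.75
ee_pos: [0.4836, -0.1966, 0.3002]
eef_rot: [-3.142, 0.0, 0.259]
force: [-0.0, -0.7, -0.2]
grip_width: 0.0562
grip_force: 0.0
```

```bash
python3 - <<'E'
from h import *
o=ctrl.get_obs();print(o['time_s'],o['ee_pos'],o['eef_rot'])
p=ctrl.camera('wrist');cv2.imwrite('pics/w1.png',p['color'])
print(p['tool_from_camera'].round(3).tolist())
for d in ctrl.cut_out('saddle',p):
    print(d['conf'],d['centre'],d['mask'].sum(),p['color'][d['mask']].mean(0))
E
```

```text
2.75 [ 0.48358986 -0.19657995  0.30021539] [-3.14153168e+00  3.36125330e-04  2.58817557e-01]
[[-0.0, -0.962, -0.273, 0.079], [1.0, -0.001, 0.001, -0.001], [-0.001, -0.273, 0.962, -0.205], [0.0, 0.0, 0.0, 1.0]]
0.8 [194.9, 265.7] 1227 [ 73.64140179 139.37245314  52.46373268]
0.66 [120.7, 272.6] 1342 [ 60.49627422 112.00074516  43.59836066]
0.63 [199.5, 338.4] 1231 [151.52152721 167.56458164 179.07392364]
```

View pics/w1.png

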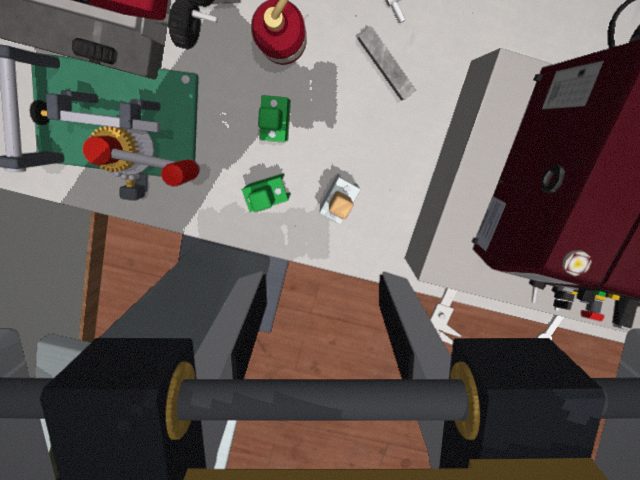

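```bash
cat >> h.py <<'E'
from scipy.optimize import minimize
def box(cx,cy,cz,hx,hy,hz): return np.array([[cx+a*hx,cy+b*hy,cz+c*hz] for a in(-1,1) for b in(-1,1) for c in(-1,1)])
def sil(p,o,q,parts,S=4):
    m=np.zeros((480*S,640*S),np.uint8)
    for b in parts:
        X=R.from_euler('z',q[2]).apply(b)+[q[0],q[1],0]
        cv2.fillConvexPoly(m,cv2.convexHull(((proj(p,X,o)+.5)*S-.5).round().astype(np.int32)),1)
    return cv2.resize(m.astype(np.float32),(640,480),interpolation=cv2.INTER_AREA)
SADDLE=[box(0,0,.0225,.025,.015,.0225),box(0,0,.065,.011,.011,.02)]
def fit(p,o,mask,parts,q0):
    f=lambda q:np.abs(sil(p,o,q,parts)-mask).sum()/mask.sum()
    best=min((minimize(f,[q0[0],q0[1],y],method='Nelder-Mead',options=dict(initial_simplex=[[q0[0],q0[1],y],[q0[0]+.01,q0[1],y],[q0[0],q0[1]+.01,y],[q0[0],q0[1],y+.3]],xatol=1e-4,fatol=1e-4)) for y in q0[2]),key=lambda r:r.fun)
    return best.x,best.fun
E
python3 - <<'E'
from h import *
o=ctrl.get_obs()
for n in('wrist','scene','top'):
    p=ctrl.camera(n)
    best=None
    for d in ctrl.cut_out('saddle',p):
        q=onplane(p,d['centre'][1],d['centre'][0],.045,o)
        if np.hypot(*(q[:2]-[.48,-.22]))<.03:
            print(n,d['conf'],fit(p,o,d['mask'].astype(np.float32),SADDLE,(q[0],q[1],[-1.2,-.6,0,.6,1.2])));break
E
```

```text
wrist 0.63 (array([ 0.47831222, -0.21944709, -0.23406597]), np.float64(0.07417012751102448))
scene 0.96 (array([ 0.4814133 , -0.22042985, -0.22515355]), np.float64(0.09772826731204987))
```

```bash
python3 - <<'E'
from h import *
o=ctrl.get_obs(); rows(o,[.480,-.220,.054],-.23)
E
```

```text
shift(units) now-frame [-0.182  0.425  4.929] goal-frame [0.038 0.461 4.929] turn [ 1.00e-04 -2.00e-04  4.87e-01]
```

move_arm:
  increments:
    - [0.6,0,0,0.2,0,0,0.122]
    - [0.6,0,0,0.4,0,0,0.122]
    - [0.6,0,0,0.5,0,0,0.122]
    - [0.6,0,0,0.5,0,0,0.121]
    - [0.6,0.04,0.46,0.3,0,0,0]
    - [0.6,0,0,0.5,0,0,0]
    - [0.6,0,0,0.5,0,0,0]
    - [0.6,0,0,0.5,0,0,0]
    - [0.6,0,0,0.4,0,0,0]
    - [0.6,0,0,0.1,0,0,0]
    - [0.6,0,0,0,0,0,0]

```text
time_s: 4.25
ee_pos: [0.4802, -0.2196, 0.1052]
eef_rot: [-3.141, 0.001, -0.229]
force: [-0.4, 1.3, -0.2]
grip_width: 0.0563
grip_force: 0.0
```

```bash
python3 - <<'E'
from h import *
o=ctrl.get_obs();rows(o,[.480,-.220,.054],-.23)
p=ctrl.camera('wrist');cv2.imwrite('pics/w2.png',p['color'])
E
```

```text
shift(units) now-frame [-1.000e-03  9.000e-03  1.025e+00] goal-frame [-0.002  0.009  1.025] turn [-0.0002  0.0008  0.0006]
```

View pics/w2.png

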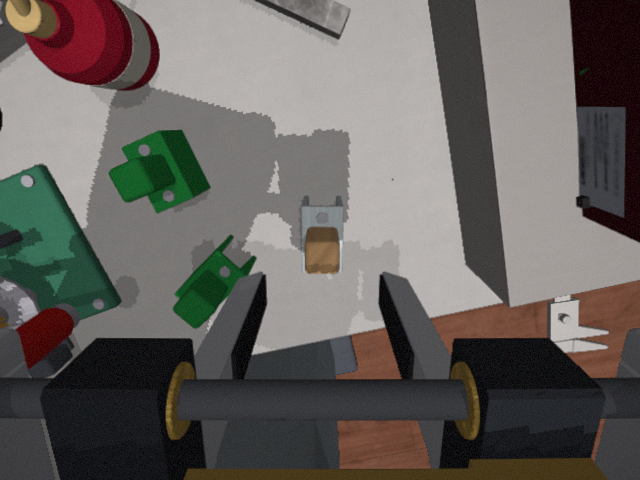

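The grip post (322,250) is centred between the fingers and square to them.

move_arm:
  increments:
    - [0.6,0,0,0.5,0,0,0]
    - [0.6,0,0,0.52,0,0,0]
    - [0.6,0,0,0,0,0,0]
    - [0,0,0,0,0,0,0]
    - [0,0,0,0,0,0,0]
    - [0,0,0,0,0,0,0]
    - [0,0,0,0,0,0,0]
    - [0,0,0,0,0,0,0]
    - [0,0,0,0,0,0,0]
  force: 30

```text
time_s: 5.2
ee_pos: [0.4806, -0.2196, 0.0548]
eef_rot: [3.141, -0.001, -0.229]
force: [-0.9, 1.1, 4.7]
grip_width: 0.0209
grip_force: 30.0
```

```bash
python3 - <<'E'
from h import *
o=ctrl.get_obs(); rows(o,[.47,.06,.265],.125)
E
```

```text
shift(units) now-frame [-1.474 -5.398 -4.205] goal-frame [ 0.486 -5.576 -4.203] turn [ 3.000e-04 -8.000e-04 -3.542e-01]
```

move_arm:
  increments:
    - [0,0,0,-0.4,0,0,0]
    - [0,0,0,-0.7,0,0,0]
    - [0,0,0,-0.7,0,0,0]
    - [0,0,0,-0.7,0,0,-0.118]
    - [0,0,0,-0.7,0,0,-0.118]
    - [0,0,0,-0.7,0,0,-0.118]
    - [0,0.05,-0.5,-0.3,0,0,0]
    - [0,0.05,-0.7,0,0,0,0]
    - [0,0.05,-0.7,0,0,0,0]
    - [0,0.05,-0.7,0,0,0,0]
    - [0,0.05,-0.7,0,0,0,0]
    - [0,0.05,-0.7,0,0,0,0]
    - [0,0.1,-0.7,0,0,0,0]
    - [0,0.1,-0.6,0,0,0,0]
    - [0,0,-0.27,0,0,0,0]
    - [0,0,0,0,0,0,0]
    - [0,0,0,0,0,0,0]

```text
time_s: 6.9
ee_pos: [0.4704, 0.0593, 0.2642]
eef_rot: [3.141, 0.0, 0.125]
force: [-0.4, -0.1, -1.0]
grip_width: 0.021
grip_force: 30.0
```

```bash
python3 - <<'E'
from h import *
o=ctrl.get_obs();print(o['time_s'],o['ee_pos'],o['eef_rot'],o['grip_width'])
p=ctrl.camera('wrist');c=p['color'].copy();cv2.imwrite('pics/w3raw.png',c)
import pickle;pickle.dump((o,p),open('w3.pkl','wb'))
q=(.50357,.07653,.1247)
J=np.array([[.056,.075,.094],[-.056,.075,.094],[0,.046,.08],[-.03+.095*np.cos(1.65),-.03-.095*np.sin(1.65),.15],[.05,.075,.08],[-.05,.075,.08],[0,.075,.08]]+[[a,b,.012] for a in(-.065,.065) for b in(-.1,.1)])
uv=proj(p,R.from_euler('z',q[2]).apply(J)+[q[0],q[1],0],o);print(uv.round().tolist())
for u,v in uv:cv2.drawMarker(c,(int(u),int(v)),(255,0,255),0,10,1)
cv2.imwrite('pics/w3.png',cv2.resize(c,(800,600)))
E
```

```text
6.9 [0.47041512 0.05927774 0.26421297] [3.14134235e+00 3.91299788e-04 1.24935476e-01] 0.021041470898741928
[[227.0, 111.0], [235.0, 227.0], [263.0, 170.0], [453.0, 223.0], [231.0, 118.0], [237.0, 218.0], [234.0, 170.0], [394.0, 217.0], [229.0, 217.0], [399.0, 105.0], [222.0, 105.0]]
```

View pics/w3.png

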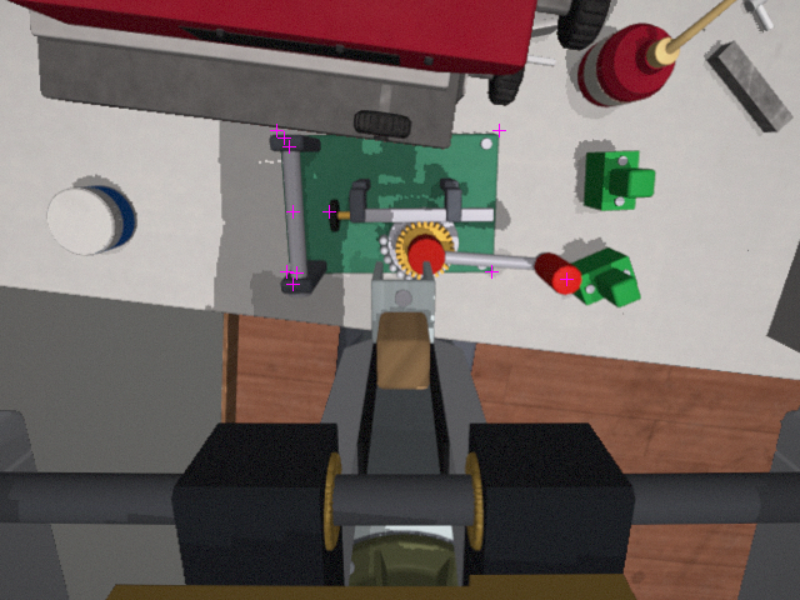

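```bash
python3 - <<'E'
from h import *
c=cv2.imread('pics/w3raw.png')[85:245,205:365]
cv2.imwrite('pics/c3.png',cv2.resize(c,(600,600),interpolation=cv2.INTER_CUBIC))
E
```

```text
(no output)
```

View pics/c3.png

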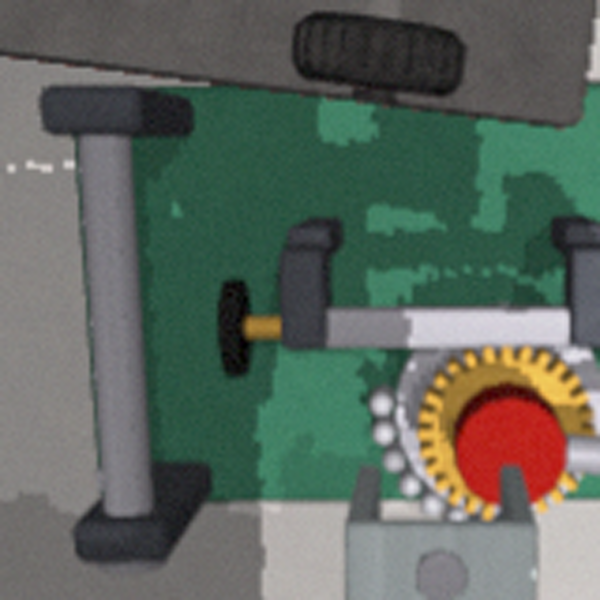

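```bash
python3 - <<'E'
from h import *
import pickle
from scipy.optimize import least_squares
o,p=pickle.load(open('w3.pkl','rb'))
r=lambda L:np.array([[205+(a+.5)/3.75-.5,85+(b+.5)/3.75-.5] for a,b in L])
J=np.array([[.056,.075,.094],[-.056,.075,.094],[.05,.075,.08],[-.05,.075,.08],[0,.046,.08],[0,.075,.08]])
X=lambda q:R.from_euler('z',q[2]).apply(J)+[q[0],q[1],0]
uv=r([(92,110),(124,541),(106,134),(128,514),(224,328)])
f=least_squares(lambda q:(proj(p,X(q)[:5],o)-uv).ravel(),[.5,.07,.12],loss='soft_l1')
print(f.x,(proj(p,X(f.x)[:5],o)-uv).round(1).tolist(),'barmid',X(f.x)[-1])
C=np.linalg.inv(p['tool_from_camera'])
t=np.array([[.025,-.015,.0098],[.025,.015,.0098],[.025,-.011,.0548],[.025,.011,.0548]])
uvt=cv2.projectPoints(t,C[:3,:3],C[:3,3],p['K'],np.array(p['distortion']))[0][:,0]
print(((uvt+.5-[205,85])*3.75-.5).round(0).tolist())
E
```

```text
[0.50168907 0.07465126 0.13075135] [[-0.2, -0.3], [-0.9, 1.0], [-0.1, 0.2], [0.5, -0.9], [0.6, 0.1]] barmid [0.49191063 0.14901107 0.08      ]
[[345.0, 514.0], [541.0, 514.0], [382.0, 455.0], [502.0, 455.0]]
```

```bash
python3 - <<'E'
from h import *
o=ctrl.get_obs(); rows(o,[.4935,.1495,.165],.129)
E
```

```text
shift(units) now-frame [ 0.681 -1.74   1.985] goal-frame [ 0.689 -1.737  1.985] turn [ 0.0002  0.0002 -0.0049]
```

move_arm:
  increments:
    - [0,0.2,-0.4,0,0,0,-0.004]
    - [0,0.2,-0.6,0.2,0,0,0]
    - [0,0.2,-0.5,0.4,0,0,0]
    - [0,0.09,-0.24,0.5,0,0,0]
    - [0,0,0,0.5,0,0,0]
    - [0,0,0,0.385,0,0,0]
    - [0,0,0,0,0,0,0]
    - [0,0,0,0,0,0,0]

```text
time_s: 7.75
ee_pos: [0.494, 0.1498, 0.1658]
eef_rot: [3.142, -0.0, 0.128]
force: [1.3, 0.2, -0.7]
grip_width: 0.0213
grip_force: 30.0
```

```bash
python3 - <<'E'
from h import *
o=ctrl.get_obs();rows(o,[.4935,.1495,.165],.129)
w=ctrl.camera('wrist')['color'];s=ctrl.camera('scene')['color']
a=cv2.resize(w[100:300,200:440],(480,400));b=cv2.resize(s[170:270,240:340],(320,320))
v=np.zeros((400,800,3),np.uint8);v[:,:480]=a;v[:320,480:]=b;cv2.imwrite('pics/v4.png',v)
E
```

```text
shift(units) now-frame [-0.011  0.004  0.016] goal-frame [-0.011  0.004  0.016] turn [ 0.     -0.0003 -0.0014]
```

View pics/v4.png

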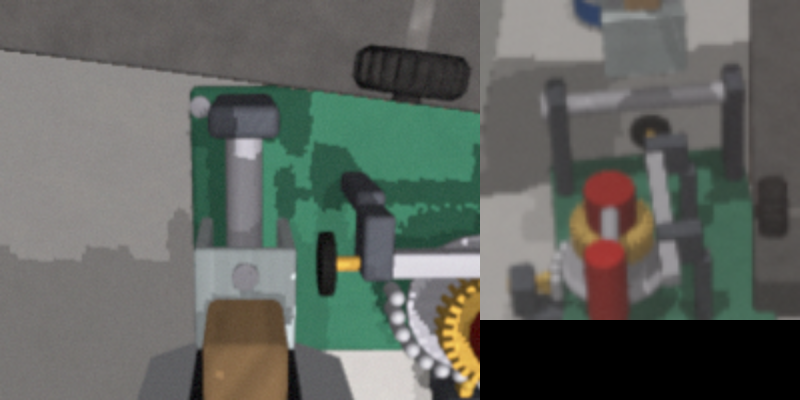

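Legs (crop x 195–295, centre 245) sit exactly over the bar (228–262, centre 245).

move_arm:
  increments:
    - [0,0,0,0.25,0,0,0]
    - [0,0,0,0.25,0,0,0]
    - [0,0,0,0.25,0,0,0]
    - [0,0,0,0.25,0,0,0]
    - [0,0,0,0.2,0,0,0]
    - [0,0,0,0.08,0,0,0]
    - [0,0,0,0,0,0,0]

```text
time_s: 8.55
ee_pos: [0.4937, 0.1506, 0.101]
eef_rot: [-3.142, -0.0, 0.129]
force: [0.3, -0.4, -1.3]
grip_width: 0.0211
grip_force: 30.0
```

move_arm:
  increments:
    - [0,0,0,0.02,0,0,0]
    - [0.45,0,0,0,0,0,0]
    - [0.45,0,0,0,0,0,0]
    - [0.45,0,0,0,0,0,0]
    - [0.45,0,0,-0.3,0,0,0]
    - [0.45,0,0,-0.5,0,0,0]
    - [0.45,0,0,-0.8,0,0,0]
    - [0.45,0,0,-0.8,0,0,0]
    - [0.45,0,0,-0.7,0,0,0]
    - [0.45,0,0,0,0,0,0]

```text
time_s: 9.55
ee_pos: [0.4951, 0.1509, 0.2598]
eef_rot: [-3.141, -0.008, 0.129]
force: [0.3, -0.4, -0.9]
grip_width: 0.042
grip_force: 0.0
```

```bash
python3 - <<'E'
from h import *
o=ctrl.get_obs()
w=ctrl.camera('wrist')['color'];s=ctrl.camera('scene')['color']
a=cv2.resize(w[100:400,100:540],(470,320));b=cv2.resize(s[170:270,240:340],(330,320))
cv2.imwrite('pics/v5.png',np.hstack([a,b]))
q=(.5022,.0753,.129)
for th in(0,.25,.5,.75,1,1.05):
    a=-1.65+th; k=R.from_euler('z',q[2]).apply([-.03+.095*np.cos(a),-.03+.095*np.sin(a),0])+[q[0],q[1],0];print(th,k.round(4),'tangent yaw',round(a+q[2]+np.pi/2,3))
E
```

```text
0 [ 0.481  -0.0532  0.    ] tangent yaw 0.05
0.25 [ 0.5044 -0.0491  0.    ] tangent yaw 0.3
0.5 [ 0.5259 -0.0393  0.    ] tangent yaw 0.55
0.75 [ 0.5444 -0.0245  0.    ] tangent yaw 0.8
1 [ 0.5587 -0.0056  0.    ] tangent yaw 1.05
1.05 [ 0.561  -0.0014  0.    ] tangent yaw 1.1
```

View pics/v5.png

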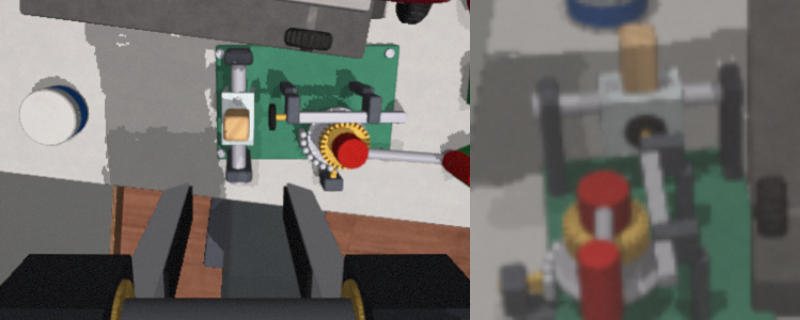

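```bash
python3 - <<'E'
from h import *
import pickle
o3,p3=pickle.load(open('w3.pkl','rb'));t=ctrl.camera('top')
for z in(0,.03,.06,.09,.12): print(z,onplane(p3,360.9,118.3,z,o3)[:2].round(4),onplane(t,331,244.7,z)[:2].round(4))
o=ctrl.get_obs(); rows(o,[.481,-.0525,.20],-.85)
E
```

```text
0 [0.5611 0.0251] [0.5631 0.0304]
0.03 [0.5603 0.0279] [0.5605 0.0305]
0.06 [0.5595 0.0308] [0.5579 0.0307]
0.09 [0.5587 0.0336] [0.5552 0.0308]
0.12 [0.5579 0.0365] [0.5526 0.0309]
shift(units) now-frame [-0.764  3.995  1.084] goal-frame [2.888 2.865 1.082] turn [7.000e-04 1.100e-03 9.788e-01]
```

```bash
python3 - <<'E'
from h import *
t=ctrl.camera('top');s=ctrl.camera('scene')
for z in(0.05,.1,.15,.2,.25): print(z,onplane(t,346,212,z)[:2].round(3),onplane(s,356,242,z)[:2].round(3),'|',onplane(t,346,173,z)[:2].round(3),onplane(s,402,244,z)[:2].round(3),'| wheel',onplane(t,347,213,z)[:2].round(3),onplane(s,360,268,z)[:2].round(3))
E
```

```text
0.05 [ 0.63  -0.004] [0.622 0.059] | [ 0.717 -0.006] [0.711 0.054] | wheel [ 0.628 -0.006] [ 0.626 -0.008]
0.1 [ 0.622 -0.002] [0.616 0.01 ] | [ 0.705 -0.004] [0.699 0.004] | wheel [ 0.62  -0.004] [ 0.62  -0.053]
0.15 [ 0.615 -0.   ] [ 0.611 -0.04 ] | [ 0.693 -0.002] [ 0.687 -0.045] | wheel [ 0.612 -0.002] [ 0.614 -0.098]
0.2 [0.607 0.002] [ 0.605 -0.09 ] | [ 0.681 -0.   ] [ 0.675 -0.094] | wheel [ 0.605 -0.   ] [ 0.608 -0.143]
0.25 [0.599 0.003] [ 0.6  -0.14] | [0.67  0.002] [ 0.662 -0.144] | wheel [0.597 0.002] [ 0.602 -0.188]
```

move_arm:
  increments:
    - [0.6,0,0,0,0,0,0.14]
    - [0.6,0,0,0,0,0,0.14]
    - [0.6,0,0,0,0,0,0.14]
    - [0.6,0,0,0,0,0,0.14]
    - [0.6,0,0,0,0,0,0.14]
    - [0.6,0,0,0,0,0,0.14]
    - [0.6,0,0,0,0,0,0.139]
    - [0.6,0.3,0.3,0,0,0,0]
    - [0.6,0.5,0.5,0,0,0,0]
    - [0.6,0.5,0.5,0,0,0,0]
    - [0.6,0.5,0.5,0,0,0,0]
    - [0.6,0.5,0.5,0.2,0,0,0]
    - [0.6,0.4,0.4,0.3,0,0,0]
    - [0.6,0.19,0.165,0.3,0,0,0]
    - [0.6,0,0,0.3,0,0,0]
    - [0.6,0,0,0,0,0,0]
    - [0.6,0,0,0,0,0,0]

```text
time_s: 11.5
ee_pos: [0.4916, -0.0741, 0.1954]
eef_rot: [-3.131, 0.017, -0.816]
force: [-0.1, 0.1, 0.1]
grip_width: 0.0561
grip_force: 0.0
```

```bash
python3 - <<'E'
from h import *
o=ctrl.get_obs();rows(o,[.481,-.0525,.112],-.85);print(o['qpos'])
p=ctrl.camera('wrist')
c=p['color'].copy()
for z in(.1,.15):
    u=proj(p,[[.481,-.0525,z]],o)[0];print(u);cv2.drawMarker(c,tuple(int(x) for x in u),(255,0,255),0,12,1)
m=(p['color'][...,2]>90)&(p['color'][...,1]<50)&(p['color'][...,0]<60)
n,l,st,ce=cv2.connectedComponentsWithStats(m.astype(np.uint8));print([(st[i].tolist(),ce[i].round()) for i in range(1,n) if st[i][4]>200])
cv2.imwrite('pics/w6.png',c)
E
```

```text
shift(units) now-frame [-0.431 -0.122  1.677] goal-frame [-0.464 -0.124  1.667] turn [-0.0107  0.0177  0.0338]
[-0.23446457  0.17254043  1.63699795  0.01926715  1.3406924   2.14804157]
[314.28944029 251.55482673]
[312.19540085 275.35667164]
[([182, 25, 69, 72, 2827], array([221.,  61.])), ([0, 104, 133, 229, 17599], array([ 47., 209.])), ([298, 241, 30, 46, 810], array([313., 267.]))]
```

View pics/w6.png

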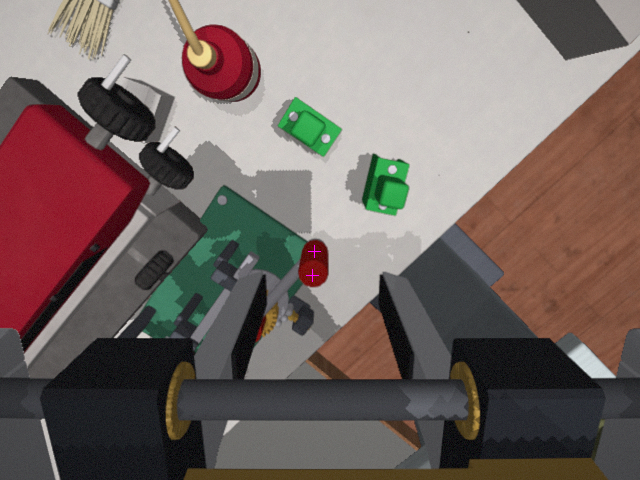

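move_arm:
  increments:
    - [0.6,-0.23,-0.06,0,-0.01,0.018,0.034]
    - [0.6,-0.23,-0.06,0,0,0,0]
    - [0.6,0,0,0,0,0,0]

```text
time_s: 11.85
ee_pos: [0.4806, -0.0519, 0.1964]
eef_rot: [-3.139, -0.001, -0.848]
force: [-0.2, -0.1, 0.1]
grip_width: 0.0562
grip_force: 0.0
```

```bash
python3 - <<'E'
from h import *
o=ctrl.get_obs();rows(o,[.481,-.0525,.112],-.85)
E
```

```text
shift(units) now-frame [0.012 0.005 1.688] goal-frame [0.014 0.002 1.688] turn [-0.0022 -0.0015  0.0022]
```

move_arm:
  increments:
    - [0.6,0,0,0.4,0,0,0]
    - [0.6,0,0,0.4,0,0,0]
    - [0.6,0,0,0.4,0,0,0]
    - [0.6,0,0,0.4,0,0,0]
    - [0.6,0,0,0.09,0,0,0]
    - [0.6,0,0,0,0,0,0]
    - [0,0,0,0,0,0,0]
    - [0,0,0,0,0,0,0]
    - [0,0,0,0,0,0,0]
    - [0,0,0,0,0,0,0]
    - [0,0,0,0,0,0,0]
  force: 40

```text
time_s: 12.95
ee_pos: [0.4813, -0.053, 0.1115]
eef_rot: [-3.139, -0.002, -0.85]
force: [4.2, 3.3, -0.0]
grip_width: 0.0205
grip_force: 40.0
```

```bash
cat > plan.py <<'E'
from h import *
import sys
o=ctrl.get_obs();t0,t1,n=map(float,sys.argv[1:4])
print(o['time_s'],o['ee_pos'].round(4),o['eef_rot'].round(3),o['force'].round(1),o['moment'].round(2),o['grip_width'],o['grip_force'])
q=(.5022,.0753,.129);hub=R.from_euler('z',q[2]).apply([-.03,-.03,0])+[q[0],q[1],0]
d=o['ee_pos']-hub;print('hub',hub.round(4),'radius',np.hypot(d[0],d[1]).round(4),'lever',round(np.arctan2(d[1],d[0])-q[2]+1.65,3))
Rt=R.from_euler('xyz',o['eef_rot'])
k=lambda t:hub[:2]+.095*np.array([np.cos(t-1.65+q[2]),np.sin(t-1.65+q[2])])
ts=np.linspace(t0,t1,int(n)+1)[1:];pr=o['ee_pos'][:2]
for t in ts: print(round(t,3),(Rt.inv().apply([*(k(t)-pr),0])/.05).round(3)); pr=k(t)
E
python3 plan.py 0 1.0 16
```

```text
12.95 [ 0.4813 -0.053   0.1115] [-3.139e+00 -2.000e-03 -8.500e-01] [ 4.2  3.3 -0. ] [ 0.93 -0.86 -0.  ] 0.02052944099456318 40.04545213887468
hub [0.4763 0.0417 0.    ] radius 0.0949 lever 0.002
0.062 [ 0.07 -0.09  0.  ]
0.125 [ 0.065 -0.1    0.   ]
0.188 [ 0.058 -0.103  0.   ]
0.25 [ 0.052 -0.107  0.   ]
0.312 [ 0.045 -0.11   0.   ]
0.375 [ 0.038 -0.112  0.   ]
0.438 [ 0.031 -0.115  0.   ]
0.5 [ 0.024 -0.116  0.   ]
0.562 [ 0.016 -0.118  0.   ]
0.625 [ 0.009 -0.118  0.   ]
0.688 [ 0.002 -0.119  0.   ]
0.75 [-0.006 -0.119  0.   ]
0.812 [-0.013 -0.118  0.   ]
0.875 [-0.02  -0.117  0.   ]
0.938 [-0.028 -0.115  0.   ]
1.0 [-0.035 -0.113  0.   ]
```

move_arm:
  increments:
    - [0,0.07,-0.09,0,0,0,0]
    - [0,0.065,-0.1,0,0,0,0]
    - [0,0.058,-0.103,0,0,0,0]
    - [0,0.052,-0.107,0,0,0,0]
    - [0,0.045,-0.11,0,0,0,0]
    - [0,0.038,-0.112,0,0,0,0]
    - [0,0.031,-0.115,0,0,0,0]
    - [0,0.024,-0.116,0,0,0,0]
    - [0,0,0,0,0,0,0]

```text
time_s: 13.85
ee_pos: [0.5258, -0.0394, 0.1114]
eef_rot: [-3.141, -0.001, -0.85]
force: [-2.8, -0.7, 5.3]
grip_width: 0.0205
grip_force: 40.0
```

```bash
python3 plan.py 0.5 1.0 8
```

```text
13.85 [ 0.5258 -0.0394  0.1114] [-3.141e+00 -1.000e-03 -8.500e-01] [-2.8 -0.7  5.3] [-0.04  0.69  0.  ] 0.020528220865340684 40.00279529951513
hub [0.4763 0.0417 0.    ] radius 0.095 lever 0.498
0.562 [ 0.017 -0.122  0.   ]
0.625 [ 0.009 -0.118  0.   ]
0.688 [ 0.002 -0.119  0.   ]
0.75 [-0.006 -0.119  0.   ]
0.812 [-0.013 -0.118  0.   ]
0.875 [-0.02  -0.117  0.   ]
0.938 [-0.028 -0.115  0.   ]
1.0 [-0.035 -0.114  0.   ]
```

move_arm:
  increments:
    - [0,0.017,-0.122,0,0,0,0]
    - [0,0.009,-0.118,0,0,0,0]
    - [0,0.002,-0.119,0,0,0,0]
    - [0,-0.006,-0.119,0,0,0,0]
    - [0,-0.013,-0.118,0,0,0,0]
    - [0,-0.02,-0.117,0,0,0,0]
    - [0,-0.028,-0.115,0,0,0,0]
    - [0,-0.035,-0.114,0,0,0,0]
    - [0,0,0,0,0,0,0]
    - [0,0,0,0,0,0,0]
    - [0,0,0,0,0,0,0]

```text
time_s: 14.95
ee_pos: [0.5586, -0.006, 0.1115]
eef_rot: [-3.14, -0.002, -0.851]
force: [-0.9, -4.5, 3.2]
grip_width: 0.0202
grip_force: 40.0
```

```bash
python3 plan.py 1.0 1.02 1; python3 - <<'E'
from h import *
s=ctrl.camera('scene')['color'];t=ctrl.camera('top')['color']
a=cv2.resize(s[170:270,240:340],(400,400),interpolation=cv2.INTER_CUBIC);b=cv2.resize(t[235:315,255:335],(400,400),interpolation=cv2.INTER_CUBIC)
cv2.imwrite('pics/v7.png',np.hstack([a,b]))
E
```

```text
14.95 [ 0.5586 -0.006   0.1115] [-3.14e+00 -2.00e-03 -8.51e-01] [-0.9 -4.5  3.2] [-0.7   0.31  0.03] 0.02024004561986854 40.00489729922265
hub [0.4763 0.0417 0.    ] radius 0.0951 lever 0.996
1.02 [-0.018 -0.042  0.   ]
```

View pics/v7.png

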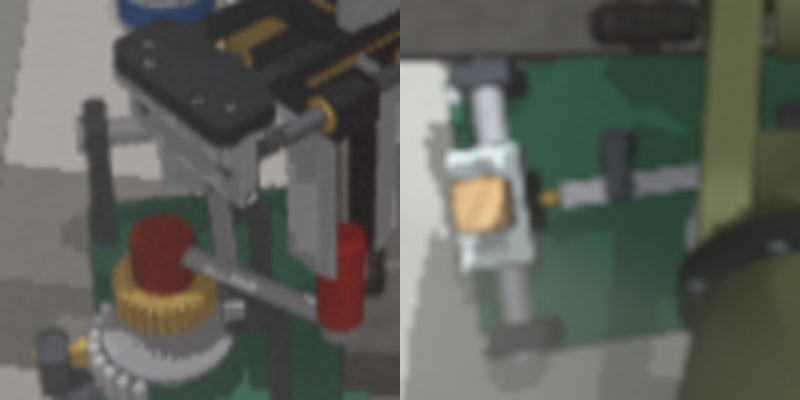

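The lever reads 0.996 rad, and the foot (540,200 in the right half) is pressed onto the saddle, which hangs upright on the plunger line.

```bash
python3 -c "
from station import ctrl
print(ctrl.hand_in())"
```

```text
the job is handed in; nothing more can be done
None
```

I hung the saddle on the bar and let go of it, swung the lever to its fourth click (about 1.00 rad, worked out from the gripper's position), and handed the job in at about 15 s with the gripper still holding the knob; the hand-in call returned no verdict.

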